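# Seal a fragile nougat bar in the sample tin

## Task

Put the long nougat bar from the sloping rack into the white sample tin: it is fragile, so grip it lightly (no more than 30 N on the gripper) and lay it lengthwise flat on the tin's floor rather than dropping it. Then swing the hinged lid fully down and screw its cap clockwise all the way to its stop. Leave the two short sweets on the rack where they are.

Things in the scene. Friction and masses are not known exactly. Their poses are not given: they have to be found in the camera images.
- rack: Fixed aluminium rack, 270 mm wide (its y), open front to its -x; origin on the table below the slope's lower edge. A sheet rises from 50 mm height at x = 0 towards +x at 0.58 rad (33 degrees), 140 mm long; the lip at its lower edge stands 10 mm proud. Three sweets lie on it 60 to 100 mm apart along y, in any order, lower ends against the lip.
- tier_edge (a point): Middle of the lower front edge of the rack's flat upper tier, which overhangs the sheet: 35 mm behind (rack +x of) the rack's origin, 230 mm high, over the rack's full width and 126 mm back. It carries gift boxes up to 290 mm height. It leaves no room for a gripper pointing straight down at a sweet: come tilted, square to the sheet.
- bar: The long pale green nougat bar, 66 x 24 x 26 mm (x, y, z), 30 to 60 g, loose; the only long one of three sweets. Origin: middle of the lower end's bottom edge, so its centre is at (33, 0, 13) mm. x runs along its length up the slope, y across its 24 mm width (level), z square to the sheet. It breaks if gripped with more than 30 N.
- block: Short nougat block 32 x 24 x 26 mm on the rack, to be left alone. Origin and axes as for the bar.
- puck: Short round nougat 32 mm across, 26 mm thick, lying flat on the rack, to be left alone. Origin at its lowest underside point against the lip; x up the slope, z square to the sheet.
- tin: White round sample tin, fixed, origin at the centre of its underside. Outer radius 62 mm, wall 3 mm, inner radius 59 mm, rim 55 mm high. Its +x points to the lid's hinge.
- tin_floor (a point): Centre of the tin's inner floor, 4 mm above the table; the axes are the tin's.
- lid_hinge (a point): On the hinge line of the lid, 69 mm from the tin's axis on its +x side, 55 mm high. The hinge line is parallel to the tin's y. Turns with the lid.
- lid (a joint): Lid angle in rad: 0 = shut, flat on the rim; 1.57 = upright; starts at 1.6 to 1.85, leaning a little away from the tin; range 0 to 2.1. A stiff hinge: it stays where left, and 1 to 2 N at the far edge moves it. To close it, push on the outer face of the cap's disc near the edge farthest from the hinge (100 to 130 mm from it).
- cap (a joint): Turn of the screw cap relative to the lid in rad: starts at 0 to 0.3, grows clockwise as seen from above with the lid shut, stop at 1.2 = screwed tight. Turning takes about 0.12 N m.
- cap_ridge (a point): Top middle of the cap's grip ridge: 60 mm long (point y), 16 mm thick (point x), 24 mm above the cap's white disc (radius 63 mm, centre 69 mm from the hinge); z points away from the disc. With the lid shut the disc's face is 68 mm and the ridge top 92 mm high. The ridge turns with the cap and is parallel to the hinge line at joint value 0.
There are look-alikes about, which are no part of the job. Several things have the shape of the tin; the one meant has the colours described above. Leave any blue or brown look-alike of the bar alone.

How it is judged:
By the outcome, as a careful person would: the job done as asked, in the order asked, and still so for the second after the job is handed in, with the robot touching nothing.
It also fails if it takes over 64 s, if anything falls off the work surface, if the arm or the gripper's body presses on something with over 40 N, if the wrist force passes 120 N, or if a joint passes its speed limit or range.

## Robot

A 6-joint arm with a two-finger parallel gripper is mounted at the origin on the work surface. World frame = base frame: x ahead of the robot, y to its left, z up, the work surface at z = 0. Lengths are in mm, angles in rad, forces in N, time in s.
With the tool pointing down it reaches from about 300 to 775 mm from the base axis. Payload 14.6 kg.
Tool frame: the origin (TCP) lies on the centre line of the jaws, within the pads' length; the fingertips stand 19 mm ahead of it and the grasp point (between the pads) is the TCP (bot.tip_reach is the distance from the TCP to the fingertips, in mm); z points along the fingers, y is the line along which they close (so a half turn about z gives the same grasp; the last joint's range is limited). The gripper opens to 85 mm and grips with 20 to 120 N. Pads are 22 mm wide; open, the fingers measure 114 mm over their backs; the gripper's body (76 mm by 85 mm) begins 54 mm behind the grasp point. The pads swing forward as they close: fully open they stand 13 mm farther back than shut.
Start: joints at [-1.238, 0.3, 1.521, -0, 1.321, -0.067], TCP at [214.071, -506.619, 214.081] pointing down, gripper open.
Joint ranges: [-3.03, 3.03], [-0.79, 2.21], [0.23, 2.52], [-1.04, 4.18], [0, 3.07], [-2.55, 2.55]. Speed limits (rad/s): [2.22, 2.22, 2.57, 3.14, 3.14, 3.14].

## Interface

Orientations are given as a unit quaternion [w, x, y, z].
In Python, from rig import bot gives the robot as it stands. Calls block until the motion is done:
- bot.move_to(position, orientation): joint-space move of the TCP to a pose.
- bot.servo_line(position, attitude=None, speed=150, until_force=None): straight line of the TCP; attitude=None keeps the orientation; speed is the mean speed in mm/s. With until_force (N) it stops when the force on the tool has changed by that much, and returns True; else False.
- bot.move_joints(angles): joint-space move.
- bot.move_gripper(opening, grip_force=None): finger opening in mm; grip_force is the grip in N (None keeps the last); returns when the fingers have stopped.
- bot.dwell(seconds).
- bot.ik(position, orientation): joint angles nearest the present ones, or None.
- bot.read_state(): the state.
- bot.read_camera(name): name is "scene" or "top"; returns a dict with "image" (384x512x3 uint8, blue, green, red), "depth" (384x512 float32, mm along the optical axis (not along the pixel's ray), 0 where there is no reading), "fovy" (degrees; the focal length in pixels is half the picture's height over the tangent of half this angle, whatever the lens; pixels are square), "cx", "cy" (the principal point, pixels), "eye" and "attitude" of the camera in the world. Camera axes: x right, y down, z forward; pixel columns grow to the right and rows downward; lengths in mm; the calibration is good to about 2 mm. A picture is of the moment at which its call begins.
A pose or a line that the arm cannot do raises bot.MotionError and nothing moves.
- bot.finish_job(): hands the job in; it is judged then, once.
The state is a dict: "clock": time; "joint_positions": joint angles; "qvel": joint speeds; "effort": joint torques, N m; "ee_pos": TCP position; "tool_rot": TCP orientation; "ft_force": force on the tool from outside, world axes, zero at the start; "moment": the same for the moment, N m; "grip_width": finger opening in mm; "grip_force": force on a finger pad.
Only numpy, scipy, OpenCV 4.12 (cv2) and the standard library are available. Lean on these libraries where they do the work, as an engineer would, in place of code of your own. Each camera call takes 0.05 s, during which the arm holds its last target. There are 200 camera calls.

## Working session

There is one attempt and no reset: what is moved stays moved. The work goes in short steps, each a Python script; the robot and the scene stay as the last script left them, time stands still between calls to the robot, and variables do not carry over. Pictures are saved under pics/ and viewed, at most 10 in all, crops included, and the job is handed in when it is done.

```bash
mkdir -p pics; ls; python3 - <<'E'
from rig import bot
import cv2,pickle
d={n:bot.read_camera(n) for n in("scene","top")}
pickle.dump(d,open("c0.pkl","wb"))
for n in d:
    cv2.imwrite(f"pics/{n}0.png",d[n]["image"]);print(n,{k:v for k,v in d[n].items() if k not in("image","depth")},(d[n]["depth"]>0).mean())
E
```

```text
pics
scene {'fovy': 53.12544246592957, 'cx': 259.49032875169155, 'cy': 192.11940368069676, 'eye': array([1037.79042235,  -57.94936656,  786.74014726]), 'attitude': array([-0.2827611 ,  0.69111534,  0.61738837, -0.24746181])} 0.9958292643229166
top {'fovy': 52.9271808724057, 'cx': 255.15234194324088, 'cy': 186.90722223860524, 'eye': array([ 357.98936476,   11.34349588, 1086.02105946]), 'attitude': array([ 0.03129862, -0.70241766,  0.71056627, -0.02693329])} 0.996002197265625
```

```bash
cat > h.py <<'E'
import numpy as np,pickle,cv2
from scipy.spatial.transform import Rotation as R
def rot(q): return R.from_quat([q[1],q[2],q[3],q[0]])
def quat(M): q=R.from_matrix(M).as_quat(); return [q[3],q[0],q[1],q[2]]
def f(c): return c["image"].shape[0]/2/np.tan(np.radians(c["fovy"])/2)
def cloud(c):
    D=c["depth"];v,u=np.mgrid[:D.shape[0],:D.shape[1]]
    P=np.stack([(u-c["cx"])/f(c)*D,(v-c["cy"])/f(c)*D,D],-1)
    W=P.reshape(-1,3)@rot(c["attitude"]).as_matrix().T+np.array(c["eye"])
    W=W.reshape(P.shape);W[D==0]=np.nan;return W
def onplane(c,u,v,z):
    r=rot(c["attitude"]).apply([(u-c["cx"])/f(c),(v-c["cy"])/f(c),1]);e=np.array(c["eye"])
    return e+r*(z-e[2])/r[2]
E
```

```text
(no output)
```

View pics/scene0.png

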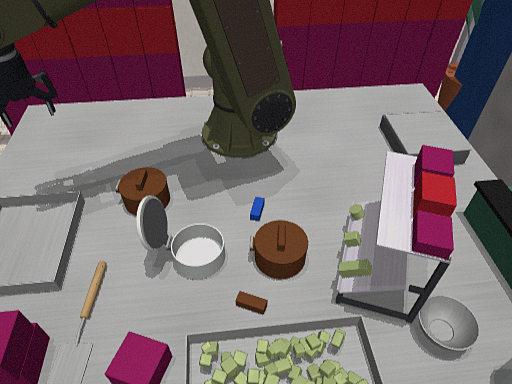

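View pics/top0.png

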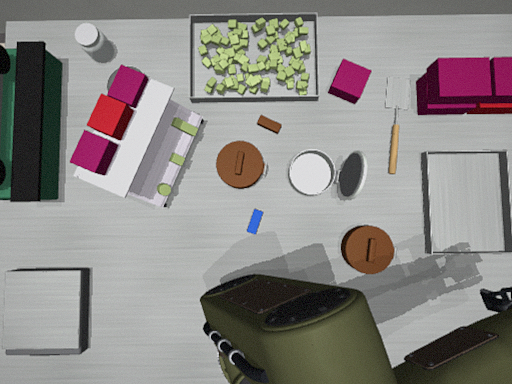

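The tin meant is white (scene 198,250; top 312,172), with brown look-alikes at scene (145,190) and (281,248). On the rack, the long bar is at scene (354,268) / top (186,126). The block is at scene (352,238) and the puck at (356,212). The decoys are blue (257,208), brown (251,302) and the loose green cubes in the tray.

```bash
cat > m.py <<'E'
from h import *
d=pickle.load(open("c0.pkl","rb"))
out=[]
for n,box in(("scene",(325,190,385,285)),("top",(150,110,205,205))):
    c=d[n];W=cloud(c);h=cv2.cvtColor(c["image"],cv2.COLOR_BGR2HSV)
    m=cv2.inRange(h,(30,50,60),(50,255,255));k=np.zeros_like(m);k[box[1]:box[3],box[0]:box[2]]=m[box[1]:box[3],box[0]:box[2]]
    N,L,S,C=cv2.connectedComponentsWithStats(k)
    for i in range(1,N):
        if S[i,4]<40:continue
        P=W[L==i];P=P[~np.isnan(P[:,0])];print(n,S[i],C[i].round(1),np.median(P,0).round(1),P.min(0).round(),P.max(0).round())
    # sheet: whiteish low-saturation pixels
    X=W.reshape(-1,3);np.save(n+"W.npy",W)
c=d["top"];W=cloud(c)
# tin rim: points height 45..62 around (400,-145)
for n in d:
    W=cloud(d[n]).reshape(-1,3);c0=onplane(d["top"],312,172,30)[:2]
    s=(abs(W[:,2]-55)<5)&(np.hypot(*(W[:,:2]-c0).T)<75)
    P=W[s];A=np.c_[2*P[:,:2],np.ones(len(P))];r=np.linalg.lstsq(A,(P[:,:2]**2).sum(1),rcond=None)[0]
    for _ in range(5):
        q=np.hypot(*(P[:,:2]-r[:2]).T);P2=P[abs(q-60.5)<7];A=np.c_[2*P2[:,:2],np.ones(len(P2))];r=np.linalg.lstsq(A,(P2[:,:2]**2).sum(1),rcond=None)[0]
    print(n,"tin",r[:2],np.sqrt(r[2]+r[0]**2+r[1]**2),len(P2),P2[:,2].mean())
    s=(W[:,2]>60)&(W[:,2]<220)&(np.hypot(*(W[:,:2]-c0).T)<190)&(W[:,1]<c0[1]-40)
    P=W[s];
    u,sv,vt=np.linalg.svd(P-np.median(P,0),full_matrices=False)
    print("lid",len(P),P.mean(0).round(1),P.min(0).round(),P.max(0).round(),vt[2],sv/np.sqrt(len(P)))
# sheet plane from both views
for n in d:
    W=cloud(d[n]).reshape(-1,3);b=np.array([515,190])
    s=(W[:,2]>52)&(W[:,2]<125)&(W[:,0]>330)&(W[:,0]<640)&(W[:,1]>130)&(W[:,1]<330)
    P=W[s];im=d[n]["image"].reshape(-1,3)[s].astype(int);P=P[(im.max(1)-im.min(1)<40)]
    rng=np.random.default_rng(0);best=0
    for _ in range(800):
        a,b_,e=P[rng.choice(len(P),3)];nn=np.cross(b_-a,e-a);l=np.linalg.norm(nn)
        if l<1:continue
        nn/=l
        if abs(abs(nn[2])-np.cos(.58))>.05:continue
        i=abs((P-a)@nn)<2
        if i.sum()>best:best=i.sum();bi=i
    Q=P[bi];u,sv,vt=np.linalg.svd(Q-Q.mean(0),full_matrices=False);nn=vt[2]*np.sign(vt[2][2])
    print(n,"sheet",best,len(P),nn,Q.mean(0).round(1),"tilt",np.arccos(nn[2]),"yaw",np.arctan2(-nn[1],-nn[0]))
E
python3 m.py
```

```text
scene [350 204  15  16 171] [356.8 211.5] [448.4 256.7  77.2] [400. 242.  52.] [459. 281.  89.]
scene [344 231  17  15 213] [352.2 238.2] [525.9 222.6  76. ] [446. 204.  -2.] [539. 249.  89.]
scene [338 259  34  18 482] [354.8 267.9] [610.1 201.3  86.8] [536. 170.   0.] [629. 240. 108.]
top [171 118  27  18 245] [184.2 126.4] [601.6 201.6  91. ] [583. 170.  58.] [624. 237. 109.]
top [169 153  16  13 124] [176.8 158.9] [517.6 222.1  80.8] [502. 205.  60.] [535. 247.  92.]
top [157 183  14  13 132] [163.6 189. ] [438.4 256.1  80.6] [424. 241.  50.] [455. 278.  92.]
scene tin [ 485.21713798 -137.06433599] 60.692872458716444 318 53.74266327516041
lid 1429 [ 475.5 -226.4  130.3] [ 320. -260.   60.] [ 531. -201.  182.] [0.14159427 0.95909691 0.24512073] [35.23756769 31.82540863  5.97369461]
top tin [ 483.58955918 -137.57587698] 60.75516526444415 208 55.16814330793538
lid 1052 [ 463.7 -225.4  134.8] [ 321. -254.   60.] [ 527. -199.  185.] [0.12162629 0.95925962 0.25500595] [34.40495444 32.74129566  5.63144622]
scene sheet 2097 2827 [-0.21782392 -0.50072249  0.83775278] [554.4 258.1  81.8] tilt 0.5776415959288329 yaw 1.1604699879218203
top sheet 1934 2942 [-0.21984853 -0.49940287  0.83801157] [524.3 263.9  79. ] tilt 0.5771674964571628 yaw 1.1561028023609403
```

```bash
python3 - <<'E'
import cv2,pickle,numpy as np
d=pickle.load(open("c0.pkl","rb"))
a=cv2.resize(d["scene"]["image"][180:320,310:450],None,fx=3,fy=3);b=cv2.resize(d["top"]["image"][90:230,90:230],None,fx=3,fy=3)
c=cv2.resize(d["scene"]["image"][180:280,120:235],(400,348))
cv2.imwrite("pics/crop0.png",cv2.resize(np.hstack([a,b]),(800,400)))
E
```

```text
(no output)
```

View pics/crop0.png

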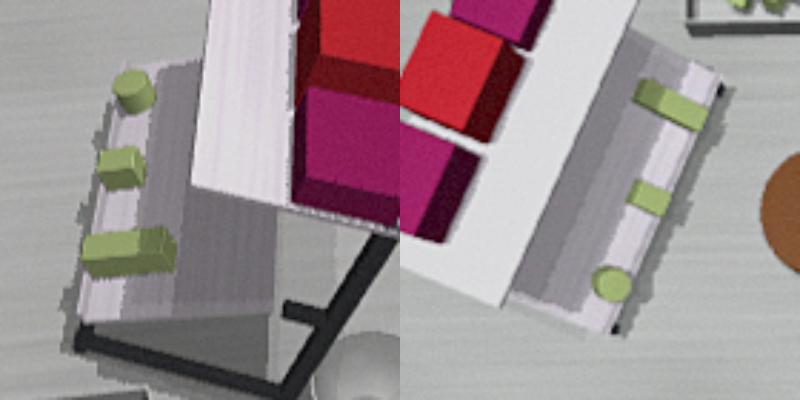

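```bash
cat > m2.py <<'E'
from h import *
d=pickle.load(open("c0.pkl","rb"))
n=np.array([-.2188,-.5,.8379]);n/=np.linalg.norm(n);ey=np.cross([0,0,1],[-n[0],-n[1],0]);ey/=np.linalg.norm(ey);ex=np.cross(ey,n)
for nm,pts in(("scene",2),("top",0)):
    c=d[nm];W=cloud(c);h=cv2.cvtColor(c["image"],cv2.COLOR_BGR2HSV);m=cv2.inRange(h,(30,50,60),(50,255,255))
    box=(336,257,375,280) if nm=="scene" else (168,115,202,139)
    P=W[box[1]:box[3],box[0]:box[2]][m[box[1]:box[3],box[0]:box[2]]>0]
    q=np.c_[P@ex,P@ey,P@n];s=abs(q[:,1]-np.median(q[:,1]))<22;q=q[s&(abs(q[:,2]-np.median(q[:,2]))<25)]
    hi=np.percentile(q[:,2],85)
    print(nm,"n",np.percentile(q[:,2],[5,25,50,75,95]).round(1))
    T=q[q[:,2]>hi-4];print(" top x",np.percentile(T[:,0],[1,5,50,95,99]).round(1)," y",np.percentile(T[:,1],[1,5,50,95,99]).round(1),len(T))
    rect=cv2.minAreaRect(T[:,:2].astype(np.float32));print(" rect",rect)
print("sheet n",np.array([554.4,258.1,81.8])@n,np.array([524.3,263.9,79])@n,"ex",ex,"ey",ey)
t=np.array([484.4,-137.3])
for nm in d:
    W=cloud(d[nm]).reshape(-1,3);s=(W[:,2]>62)&(W[:,2]<200)&(abs(W[:,0]-480)<75)&(W[:,1]<-190)&(W[:,1]>-275);P=W[s]
    for _ in range(6):
        mu=P.mean(0);nn=np.linalg.svd(P-mu,full_matrices=False)[2][2];nn*=np.sign(nn[2]);r=(P-mu)@nn;P=P[abs(r)<max(3,1.5*r.std())]
    print(nm,len(P),"mu",mu.round(1),nn.round(3),"theta",np.pi/2+np.arcsin(nn[2]),"yaw from n",np.arctan2(-nn[1],-nn[0]),"from centre",np.arctan2(*(mu[:2]-t)[::-1]),"z",P[:,2].min(),P[:,2].max(),r.std())
E
python3 m2.py
```

```text
Traceback (most recent call last):
  File "m2.py", line 9, in <module>
    hi=np.percentile(q[:,2],85)
IndexError: index -1 is out of bounds for axis 0 with size 0
```

```bash
sed -i 's/^    q=np.c_/    P=P[~np.isnan(P[:,0])];q=np.c_/' m2.py; python3 m2.py
```

```text
scene n [-176.2 -166.6 -157.5 -156.1 -154.8]
 top x [370.9 374.3 404.3 433.8 435.9]  y [-486.1 -484.8 -475.  -463.5 -461.9] 280
 rect ((403.24749755859375, -474.05157470703125), (24.744478225708008, 66.4359359741211), 89.44189453125)
top n [-171.  -157.1 -155.3 -154.  -152.1]
 top x [371.  374.1 404.6 431.9 434.7]  y [-482.6 -481.7 -471.7 -462.4 -461.5] 187
 rect ((402.8759765625, -472.1349792480469), (21.824583053588867, 65.70182037353516), 89.46968078613281)
sheet n -181.81705911991813 -180.47726552417248 ex [0.33591895 0.76763929 0.54579152] ey [-0.91612369  0.40089573  0.        ]
scene 1184 mu [ 474.1 -223.8  127.3] [0.194 0.949 0.248] theta 1.8209696697726283 yaw from n -1.7724372174165113 from centre -1.688888089141725 z 62.68758836167717 181.1450062945786 1.1759309721474964
top 863 mu [ 466.3 -223.6  131. ] [0.182 0.95  0.253] theta 1.8270439047073037 yaw from n -1.7600101172617764 from centre -1.7780655481459644 z 63.14953223218731 185.46864003200585 1.2120521260860966
```

```bash
cat >> h.py <<'E'
n=np.array([-.2188,-.5,.8379]);n/=np.linalg.norm(n);ey=np.cross([0,0,1],[-n[0],-n[1],0]);ey/=np.linalg.norm(ey);ex=np.cross(ey,n)
T=np.array([484.2,-137.3,0]);yaw=-1.766;tx=np.array([np.cos(yaw),np.sin(yaw),0]);ty=np.array([-tx[1],tx[0],0]);Z=np.array([0,0,1.])
def att(z,y): z=np.array(z,float);y=np.array(y,float);return quat(np.c_[np.cross(y,z),y,z])
def down(a): return att([0,0,-1],[np.cos(a),np.sin(a),0])
grasp=403*ex-473*ey-158.7*n
TIP=19
def lidpose(th,s,push=0,r=118,a=11):
    e=-np.cos(th)*tx+np.sin(th)*Z;o=np.sin(th)*tx+np.cos(th)*Z
    ph=0.1+0.45*th  # tool tilt from vertical towards tin
    t=-np.sin(ph)*tx-np.cos(ph)*Z
    dl=np.arccos(np.clip(-t@o,-1,1))
    tip=T+69*tx+55*Z+r*e+(13-push)*o+a*np.sin(dl)*o
    return tip-TIP*t,att(t,s*ty)
E
python3 - <<'E'
from h import *
from rig import bot
print("grasp",grasp,bot.tip_reach)
J=lambda p,q:(lambda j:None if j is None else np.round(j,2))(bot.ik(list(p),list(q)))
for s in(1,-1):
    print(s,J(grasp,att(-n,s*ey)),J(grasp+90*n,att(-n,s*ey)),J(grasp+60*n+[0,0,60],att(-n,s*ey)))
for a in np.arange(-3,3.2,.5): print("place",a.round(1),J(T+27*Z,down(a)),J(T+200*Z,down(a)))
for s in(1,-1):
    for th in(1.9,1.4,.9,.4,0):print("lid",s,th,J(*lidpose(th,s)))
E
```

```text
grasp [603.42627429 199.0869444   86.97591654] 19.0
1 None None None
-1 [0.06 0.5  1.67 0.72 0.83 0.01] [-0.03  0.35  1.69  0.66  0.97  0.04] [0.   0.32 1.64 0.62 1.02 0.13]
place -3.0 None None
place -2.5 [-0.35  0.44  1.81 -0.    0.88  2.15] [-0.35  0.21  1.67 -0.    1.26  2.15]
place -2.0 [-0.35  0.44  1.81 -0.    0.88  1.65] [-0.35  0.21  1.67 -0.    1.26  1.65]
place -1.5 [-0.35  0.44  1.81 -0.    0.88  1.15] [-0.35  0.21  1.67 -0.    1.26  1.15]
place -1.0 [-0.35  0.44  1.81 -0.    0.88  0.65] [-0.35  0.21  1.67 -0.    1.26  0.65]
place -0.5 [-0.35  0.44  1.81 -0.    0.88  0.15] [-0.35  0.21  1.67 -0.    1.26  0.15]
place 0.0 [-0.35  0.44  1.81 -0.    0.88 -0.35] [-0.35  0.21  1.67 -0.    1.26 -0.35]
place 0.5 [-0.35  0.44  1.81 -0.    0.88 -0.85] [-0.35  0.21  1.67 -0.    1.26 -0.85]
place 1.0 [-0.35  0.44  1.81 -0.    0.88 -1.35] [-0.35  0.21  1.67 -0.    1.26 -1.35]
place 1.5 [-0.35  0.44  1.81 -0.    0.88 -1.85] [-0.35  0.21  1.67 -0.    1.26 -1.85]
place 2.0 [-0.35  0.44  1.81 -0.    0.88 -2.35] [-0.35  0.21  1.67 -0.    1.26 -2.35]
place 2.5 None None
place 3.0 None None
lid 1 1.9 [-0.92  0.65  1.38  0.68  1.8  -0.82]
lid 1 1.4 [-0.79  0.46  1.52  0.58  1.61 -0.71]
lid 1 0.9 [-0.62  0.34  1.65  0.46  1.4  -0.56]
lid 1 0.4 [-0.43  0.31  1.74  0.29  1.18 -0.36]
lid 1 0 [-0.31  0.34  1.79  0.12  1.03 -0.17]
lid -1 1.9 [-0.92  0.65  1.38  0.68  1.8   2.33]
lid -1 1.4 [-0.79  0.46  1.52  0.58  1.61  2.43]
lid -1 0.9 None
lid -1 0.4 None
lid -1 0 None
```

```bash
python3 - <<'E'
from h import *
from rig import bot
q=att(-n,-ey)
p=bot.read_state()["ee_pos"]
bot.servo_line([p[0],p[1],330],speed=250)
bot.move_gripper(50,22)
bot.move_to(list(grasp+90*n+90*Z),q)
bot.servo_line(list(grasp+60*n),speed=200)
print(bot.servo_line(list(grasp),speed=80,until_force=8))
s=bot.read_state();print(s["clock"],s["ee_pos"],s["ft_force"],s["grip_width"])
bot.move_gripper(15,22)
s=bot.read_state();print(s["clock"],s["ee_pos"],s["ft_force"],s["grip_width"],s["grip_force"])
c=bot.read_camera("scene");cv2.imwrite("pics/g.png",cv2.resize(c["image"][150:320,280:480],None,fx=3,fy=3))
E
```

```text
False
5.4167 [603.60416733 198.99304273  87.29834305] [-0.23591617 -0.29847574  0.33679333] 49.781447544913185
5.85 [603.46365929 199.04096021  87.10164961] [-0.76562432 -0.34649871  0.67290661] 14.696122406615 0.0
```

View pics/g.png

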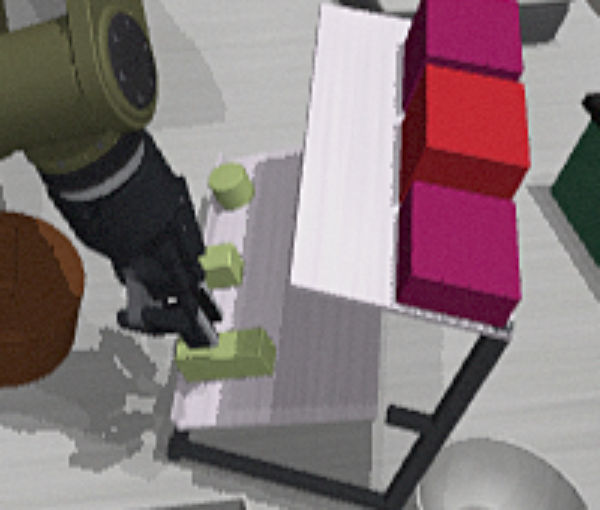

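The fingers closed to 14.7 mm with no force. In the crop the fingertips (215,340) sit on top of or behind the bar (175–275, 330–380), so nothing is gripped. I'll measure how far off it is.

```bash
python3 - <<'E'
from h import *
from rig import bot
c=bot.read_camera("scene");t=bot.read_camera("top");pickle.dump({"scene":c,"top":t},open("c1.pkl","wb"))
s=bot.read_state();print(s["tool_rot"],att(-n,-ey))
for c,name in((c,"s"),(t,"t")):
    W=cloud(c);h=cv2.cvtColor(c["image"],cv2.COLOR_BGR2HSV);q=np.stack([W@ex-403,W@ey+473,W@n+181.5],-1)
    near=(np.abs(q[...,0])<45)&(np.abs(q[...,1])<35)&(q[...,2]>-3)&(q[...,2]<120)
    g=(cv2.inRange(h,(30,50,60),(50,255,255))>0)&near; dk=(h[...,2]<75)&near&~g&(q[...,2]>6)
    for k,m in(("green",g),("dark",dk)):
        Q=q[m];print(name,k,len(Q),np.percentile(Q,[2,10,50,90,98],axis=0).round(0).tolist())
        if k=="dark":
            for lo in range(6,70,8):
                S=Q[(Q[:,2]>=lo)&(Q[:,2]<lo+8)]
                if len(S):print("  ",lo,len(S),S.min(0).round(),S.max(0).round())
        else:
            S=Q[Q[:,2]>22]
            if len(S):print("  top",len(S),np.percentile(S,[3,97],axis=0).round(1).tolist())
b=t["image"][90:200,110:260];cv2.imwrite("pics/g2.png",cv2.resize(b,None,fx=4,fy=4))
E
```

```text
[-0.1558061   0.80229199  0.52467656  0.23825729] [np.float64(-0.15580614141148885), np.float64(0.8022991479055982), np.float64(0.524668069198368), np.float64(0.23825184308221187)]
s green 436 [[-31.0, -14.0, 3.0], [-25.0, -13.0, 7.0], [8.0, -10.0, 23.0], [32.0, 6.0, 26.0], [33.0, 15.0, 49.0]]
  top 231 [[-30.7, -20.1, 22.9], [31.7, 10.4, 49.3]]
s dark 354 [[-9.0, -31.0, 48.0], [-3.0, -22.0, 56.0], [8.0, -14.0, 92.0], [15.0, 13.0, 113.0], [16.0, 32.0, 119.0]]
   38 2 [ 1.  7. 44.] [ 7.  7. 46.]
   46 28 [ -6. -22.  46.] [10.  9. 54.]
   54 29 [ -7. -22.  55.] [11. 10. 62.]
   62 31 [ -5. -23.  62.] [10.  9. 70.]
t green 160 [[-12.0, -10.0, 6.0], [-2.0, -8.0, 12.0], [16.0, 1.0, 26.0], [32.0, 11.0, 30.0], [33.0, 12.0, 76.0]]
  top 126 [[-11.7, -9.8, 24.0], [31.5, 11.6, 69.8]]
t dark 102 [[-6.0, -34.0, 45.0], [-1.0, -28.0, 58.0], [7.0, 19.0, 95.0], [12.0, 32.0, 108.0], [16.0, 34.0, 116.0]]
   38 3 [-4. -9. 42.] [ 7. -8. 45.]
   46 5 [ -4. -18.  51.] [ 8. 16. 54.]
   54 6 [  1. -18.  56.] [ 7. 21. 60.]
   62 4 [ 1. -9. 65.] [ 7. 20. 68.]
```

View pics/g2.png

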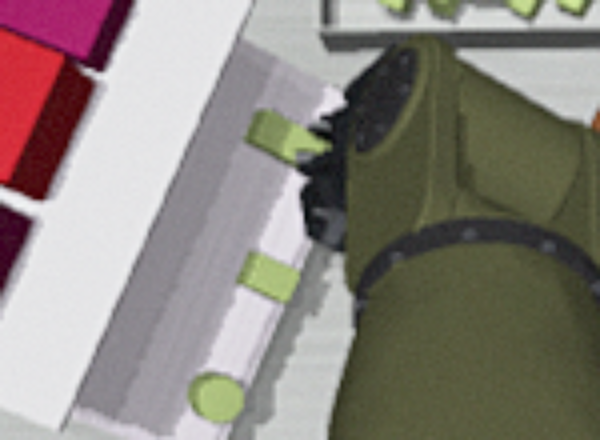

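```bash
python3 - <<'E'
from h import *
d=pickle.load(open("c1.pkl","rb"))
for k,c in d.items():
    W=cloud(c);q=np.stack([W@ex-403,W@ey+473,W@n+181.5],-1)
    h=cv2.cvtColor(c["image"],cv2.COLOR_BGR2HSV)
    near=(np.abs(q[...,0])<30)&(np.abs(q[...,1])<32)&(q[...,2]>27.5)&(q[...,2]<60)
    v,u=np.where(near)
    o=np.argsort(q[v,u,2]);print(k,len(o))
    for i in o[:40:2]:print((u[i],v[i]),q[v[i],u[i]].round(0),h[v[i],u[i]])
E
```

```text
scene 95
(np.int64(361), np.int64(267)) [ 22. -10.  28.] [ 36  80 124]
(np.int64(341), np.int64(270)) [-23. -13.  28.] [ 39  79 113]
(np.int64(352), np.int64(265)) [  8. -13.  41.] [ 39  52 142]
(np.int64(351), np.int64(257)) [ 3.  7. 42.] [155  13 114]
(np.int64(352), np.int64(257)) [ 6.  6. 43.] [143  14 145]
(np.int64(353), np.int64(257)) [ 8.  5. 44.] [156   9 138]
(np.int64(351), np.int64(265)) [  7. -16.  45.] [ 38  24 127]
(np.int64(352), np.int64(256)) [ 7.  7. 46.] [0 0 0]
(np.int64(353), np.int64(256)) [ 9.  6. 46.] [105  51  10]
(np.int64(352), np.int64(264)) [ 10. -15.  46.] [ 42  20 125]
(np.int64(352), np.int64(263)) [ 10. -13.  47.] [113  14 149]
(np.int64(352), np.int64(261)) [10. -8. 47.] [53 14 73]
(np.int64(353), np.int64(254)) [10. 10. 48.] [ 98  10 105]
(np.int64(349), np.int64(265)) [  5. -18.  48.] [44 64 52]
(np.int64(353), np.int64(255)) [10.  7. 49.] [150  10  53]
(np.int64(346), np.int64(266)) [ -1. -21.  49.] [ 38  82 127]
(np.int64(351), np.int64(255)) [ 6.  7. 49.] [60 49 26]
(np.int64(350), np.int64(255)) [ 4.  7. 49.] [ 0 59 13]
(np.int64(343), np.int6
[... 584 characters left out ...]
64(179), np.int64(125)) [19.  6. 28.] [ 38  92 141]
(np.int64(178), np.int64(124)) [22.  5. 28.] [ 38  83 144]
(np.int64(182), np.int64(129)) [ 7. 12. 28.] [ 39  88 180]
(np.int64(183), np.int64(123)) [11. -4. 28.] [ 39  91 197]
(np.int64(179), np.int64(121)) [23. -3. 29.] [ 40  85 141]
(np.int64(178), np.int64(121)) [25. -2. 29.] [ 39  89 141]
(np.int64(185), np.int64(123)) [ 6. -6. 29.] [ 40  90 196]
(np.int64(186), np.int64(126)) [ 1. -0. 29.] [ 39  89 200]
(np.int64(178), np.int64(119)) [28. -7. 30.] [ 40  96 144]
(np.int64(177), np.int64(120)) [29. -3. 30.] [ 36  98 135]
(np.int64(181), np.int64(120)) [20. -8. 30.] [ 39  91 143]
(np.int64(183), np.int64(121)) [14. -8. 30.] [ 39  90 185]
```

```bash
python3 - <<'E'
from h import *
d=pickle.load(open("c0.pkl","rb"))
for k,c in d.items():
    W=cloud(c);h=cv2.cvtColor(c["image"],cv2.COLOR_BGR2HSV)
    m=(np.hypot(W[...,0]-214,W[...,1]+506)<75)&(W[...,2]>40)
    P=W[m];o=np.argsort(P[:,2]);print(k,len(o),P[o[:400:25]].round(0).tolist())
E
```

```text
scene 2732 [[262.0, -522.0, 40.0], [241.0, -543.0, 247.0], [241.0, -557.0, 253.0], [244.0, -553.0, 258.0], [240.0, -546.0, 263.0], [242.0, -543.0, 267.0], [208.0, -465.0, 271.0], [206.0, -465.0, 276.0], [200.0, -459.0, 279.0], [209.0, -457.0, 285.0], [208.0, -455.0, 290.0], [245.0, -548.0, 293.0], [190.0, -464.0, 295.0], [207.0, -457.0, 297.0], [202.0, -444.0, 299.0], [204.0, -461.0, 301.0]]
top 604 [[260.0, -563.0, 40.0], [264.0, -453.0, 42.0], [191.0, -458.0, 256.0], [205.0, -459.0, 267.0], [199.0, -457.0, 280.0], [206.0, -461.0, 294.0], [203.0, -454.0, 298.0], [188.0, -442.0, 300.0], [184.0, -447.0, 302.0], [189.0, -442.0, 304.0], [197.0, -480.0, 307.0], [209.0, -463.0, 310.0], [204.0, -472.0, 312.0], [176.0, -445.0, 314.0], [188.0, -442.0, 317.0], [215.0, -475.0, 320.0]]
```

Both views show the real fingertips about 37 mm behind where the stated tip reach puts them, both at the start pose and now. I'll advance gently with force stops to confirm this by touch.

```bash
python3 - <<'E'
from h import *
from rig import bot
bot.move_gripper(48,22)
print(bot.servo_line(list(grasp-28*n),speed=60,until_force=5))
print("touch",bot.servo_line(list(grasp-46*n),speed=15,until_force=4))
s=bot.read_state();p=np.array(s["ee_pos"]);print(s["clock"],p,"h over sheet",p@n+181.5,s["ft_force"])
bot.servo_line(list(p+5*n),speed=40)
bot.move_gripper(15,22)
s=bot.read_state();p=np.array(s["ee_pos"]);print(s["clock"],p@n+181.5,p@ey+473,s["ft_force"],s["grip_width"],s["grip_force"])
E
```

```text
False
touch True
7.9917 [612.88297422 220.85463987  50.40400116] h over sheet -20.797674794994265 [-2.30414611 -1.45649099  5.95370181]
8.6 -15.84748829278385 0.054064039518891605 [-0.16829414 -1.08111115  0.57197558] 23.25594023561026 21.904508471488953
```

Confirmed: the tips are about 20 mm behind the TCP, and the bar is gripped (23.3 mm, 22 N). Next I lift and place it.

```bash
python3 - <<'E'
from h import *
from rig import bot
a=-0.41
print(bot.ik(list(T-12*Z),down(a)))
p=np.array(bot.read_state()["ee_pos"])
bot.servo_line(list(p+100*n),speed=120)
bot.servo_line(list(p+110*n+90*Z),speed=200)
bot.move_to(list(T+150*Z),down(a))
s=bot.read_state();print(s["clock"],s["grip_width"],s["grip_force"])
bot.servo_line(list(T+15*Z),speed=120)
c=bot.read_camera("scene");cv2.imwrite("pics/p.png",cv2.resize(c["image"][170:290,110:260],None,fx=4,fy=4))
s=bot.read_state();print(s["clock"],s["ee_pos"],s["ft_force"],s["grip_width"],s["grip_force"])
E
```

```text
[-3.49093031e-01  5.14418537e-01  1.82506910e+00 -4.44089210e-16
  8.02105020e-01  6.09069692e-02]
11.4083 23.62745387436451 21.75047278404236
12.7333 [ 484.59187394 -137.43611037   15.66797712] [-0.31784567  0.21438539 -0.05233861] 23.905139823627803 21.750838458538055
```

View pics/p.png

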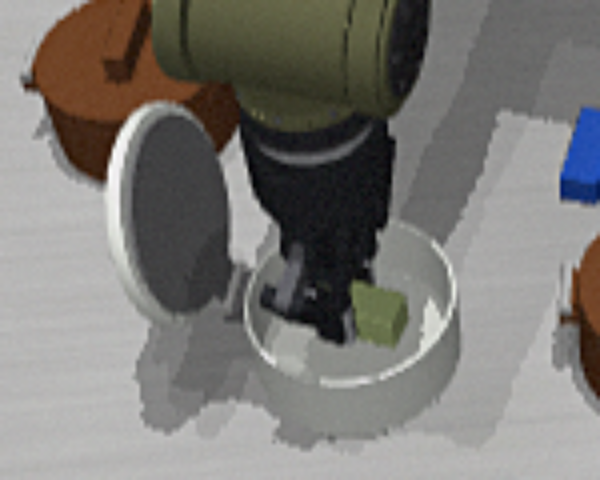

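The bar is held level (crop 380,310), just above the tin floor and clear of the wall. I'll lower it to contact and release.

```bash
python3 - <<'E'
from h import *
from rig import bot
print(bot.servo_line(list(T-15*Z),speed=15,until_force=2.5))
s=bot.read_state();print(s["clock"],s["ee_pos"],s["ft_force"])
bot.move_gripper(38,22)
bot.servo_line(list(T+30*Z),speed=60)
bot.servo_line(list(T+200*Z),speed=200)
bot.move_gripper(0,22)
p,q=lidpose(2.1,1,push=-30)
TO=-38  # tip offset correction of TCP along tool z
# above and behind the lid
bot.servo_line(list(T+300*Z),speed=250)
c={k:bot.read_camera(k) for k in("scene","top")};pickle.dump(c,open("c2.pkl","wb"))
cv2.imwrite("pics/r.png",np.hstack([cv2.resize(c["scene"]["image"][190:290,120:245],(400,320)),cv2.resize(c["top"]["image"][130:230,270:395],(400,320))]))
print(bot.read_state()["clock"])
E
sed -i 's/^TIP=19/TIP=-19/' h.py; python3 - <<'E'
from h import *
from rig import bot
for th,push in((2.0,-35),(1.85,-10),(1.4,0),(.9,0),(.4,0),(0,0)):
    p,q=lidpose(th,1,push);j=bot.ik(list(p),q);print(th,p.round(),None if j is None else np.round(j,2))
p,q=lidpose(1.9,1,-40);print(p+120*Z,bot.ik(list(p+120*Z),q))
E
```

```text
True
14.2667 [ 484.23354478 -137.2741038   -10.94863014] [-0.10337176  0.24785349  4.71101351]
17.5
2.0 [ 454. -289.  128.] [-0.94  0.74  1.37  0.68  1.79 -0.87]
1.85 [ 462. -252.  148.] [-0.89  0.64  1.45  0.68  1.72 -0.83]
1.4 [ 473. -192.  160.] [-0.76  0.47  1.58  0.6   1.54 -0.72]
0.9 [ 484. -137.  142.] [-0.59  0.37  1.69  0.48  1.32 -0.57]
0.4 [492. -99.  96.] [-0.41  0.36  1.77  0.31  1.1  -0.37]
0 [494. -87.  50.] [-0.3   0.4   1.81  0.12  0.94 -0.18]
[ 455.06066521 -284.67570092  255.67221967] [-0.93107326  0.56838059  1.30333149  0.70297966  1.93062548 -0.71303415]
```

View pics/r.png

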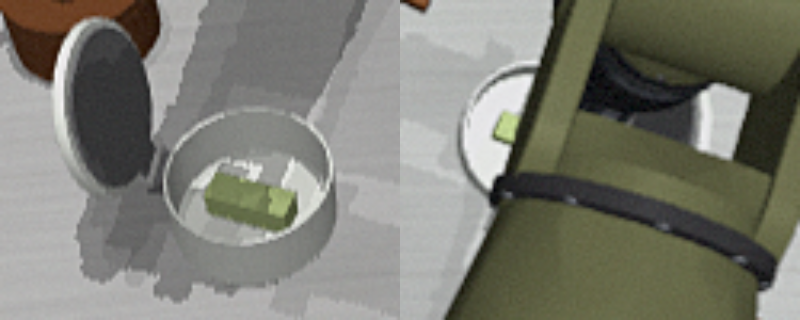

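The bar lies flat on the floor, inside the wall. Next I push the lid shut with closed fingers on its outer face.

```bash
python3 - <<'E'
from h import *
from rig import bot
p,q=lidpose(1.95,1,-40);bot.move_to(list(p+130*Z),q)
bot.servo_line(list(p),speed=200)
for th in np.linspace(1.85,0.08,12):
    p,q=lidpose(th,1,1);hit=bot.servo_line(list(p),q,speed=90,until_force=20)
    s=bot.read_state();print(round(th,2),hit,s["ft_force"].round(1),np.round(np.array(s["ee_pos"])-p,1))
    if hit:break
else:
    p,q=lidpose(0,1,8);print(bot.servo_line(list(p),q,speed=30,until_force=12))
s=bot.read_state();print(s["clock"],s["ee_pos"],p,s["ft_force"])
E
```

```text
1.85 False [ 0.7 -0.4 -0.6] [-0.1 -0.2  0. ]
1.69 False [0.1 0.4 0.3] [-0.  -0.1  0.2]
1.53 False [ 0.5 -0.3 -0.7] [-0.1 -0.2  0. ]
1.37 False [ 0.3 -0.5 -0.2] [-0.1 -0.2  0. ]
1.21 False [-0.2 -0.6  0.1] [-0.1 -0.2  0.1]
1.05 False [ 0.7  0.7 -0.2] [-0.1 -0.2  0.1]
0.88 False [-0.1 -0.6  0.2] [-0.  -0.2  0.2]
0.72 False [ 0.   0.  -0.3] [-0.  -0.2  0.3]
0.56 False [ 0.   0.1 -0.1] [ 0.  -0.1  0.3]
0.4 False [ 0.1 -0.7  1. ] [ 0.  -0.1  0.4]
0.24 False [0.5 0.6 0.2] [ 0.1 -0.1  0.4]
0.08 False [ 0.3  0.1 -0.2] [ 0.1 -0.1  0.5]
True
24.2333 [495.28825883 -88.36013415  50.1968326 ] [494.07227299 -87.3697884   42.19308844] [-3.032863   -1.73481765 17.27405842]
```

```bash
python3 - <<'E'
from h import *
from rig import bot
p=np.array(bot.read_state()["ee_pos"])
bot.servo_line(list(p+120*Z+10*tx*0),speed=200)
bot.move_to([300,-380,300],down(-0.9))
c={k:bot.read_camera(k) for k in("scene","top")};pickle.dump(c,open("c3.pkl","wb"))
for k in c:
    W=cloud(c[k]);P=W[(np.hypot(W[...,0]-T[0],W[...,1]-T[1])<60)&(W[...,2]>60)&(W[...,2]<110)]
    r=P[P[:,2]>86];rect=cv2.minAreaRect(r[:,:2].astype(np.float32));mu=r.mean(0);v=np.linalg.svd(r[:,:2]-mu[:2])[2][0]
    ang=np.arctan2(v[1],v[0]);print(k,len(r),mu.round(1),rect,"dir",ang,"rel hinge line(cw)",((np.arctan2(ty[1],ty[0])-ang+np.pi/2)%np.pi)-np.pi/2,"disc z",np.median(P[P[:,2]<80][:,2]))
cv2.imwrite("pics/l.png",np.hstack([cv2.resize(c["scene"]["image"][190:290,120:245],(400,320)),cv2.resize(c["top"]["image"][130:230,270:395],(400,320))]))
print(bot.read_state()["clock"])
E
```

```text
scene 159 [ 488.2 -135.7   91.2] ((485.72467041015625, -135.835693359375), (16.153549194335938, 59.45966720581055), 74.2206802368164) dir -0.2920758974479285 rel hinge line(cw) 0.09687222424282504 disc z 67.8404314260303
top 143 [ 483.4 -135.8   92.9] ((484.06512451171875, -136.42898559570312), (16.126197814941406, 59.92287063598633), 74.24576568603516) dir 2.85224778003276 rel hinge line(cw) 0.09414120035192974 disc z 69.04606243656565
26.475
```

View pics/l.png

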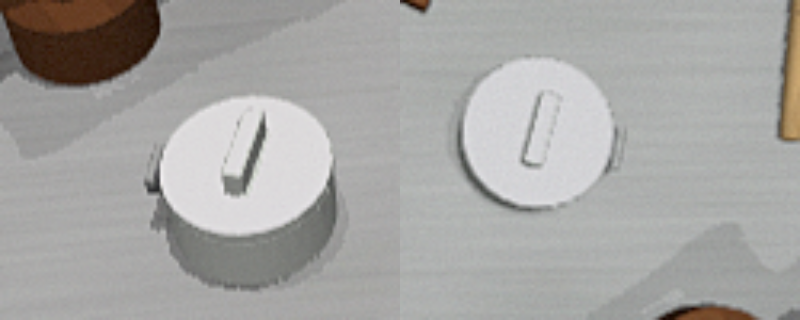

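Lid shut, with the ridge at about -0.28 rad world (cap ≈ 0.09). I'll grip it and turn clockwise with the last joint, watching the moment.

```bash
python3 - <<'E'
from h import *
from rig import bot
C=np.array([484.6,-136.6,0]);q=down(-0.28+np.pi/2)
bot.move_gripper(50,60)
bot.move_to(list(C+130*Z),q)
print(bot.servo_line(list(C+53*Z),speed=80,until_force=8))
bot.move_gripper(5,60)
s=bot.read_state();print(s["clock"],s["ee_pos"],s["grip_width"],s["grip_force"],s["ft_force"].round(1),s["moment"].round(2))
j0=np.array(s["joint_positions"])
for k in range(1,14):
    j=j0.copy();j[5]+=0.1*k;bot.move_joints(list(j));s=bot.read_state()
    print(k,round(s["joint_positions"][5]-j0[5],3),s["moment"].round(2),s["ft_force"].round(1),round(s["grip_width"],1))
    if abs(s["moment"][2])>1.0:break
print(s["clock"])
E
```

```text
False
29.9167 [ 485.22831685 -135.25105948   53.72202643] 15.050438222238235 59.26728129386902 [ 1.9 14.6  7.4] [ 2.18 -0.17 -0.1 ]
1 0.098 [ 0.26  0.46 -0.14] [-1.1  1.3  4.6] 14.9
2 0.196 [ 0.17  0.6  -0.12] [-2.7  3.1  5.6] 14.9
3 0.296 [ 0.03  0.6  -0.06] [-3.5  1.9  5. ] 14.8
4 0.396 [-0.13  0.73 -0.09] [-2.9  1.2  5.1] 14.9
5 0.495 [-0.24  0.86 -0.1 ] [-3.9  0.3  5.4] 14.7
6 0.594 [-0.36  1.02 -0.08] [-4.2 -0.4  5. ] 14.5
7 0.694 [-0.35  1.14 -0.12] [-4.6 -1.8  6. ] 14.7
8 0.794 [-0.43  1.23 -0.16] [-5.3 -2.3  5.5] 14.6
9 0.894 [-0.5   1.37 -0.15] [-6.1 -1.1  7.1] 14.7
10 0.994 [-0.55  1.46 -0.14] [-7.  -2.5  6.6] 15.0
11 1.094 [-0.49  1.6  -0.18] [-7.7 -2.9  7.8] 14.6
12 1.193 [0.44 1.05 1.15] [-5.4  2.   6. ] 14.5
32.9167
```

```bash
python3 - <<'E'
from h import *
from rig import bot
bot.move_gripper(50,60)
p=np.array(bot.read_state()["ee_pos"]);bot.servo_line(list(p+130*Z),speed=150)
bot.move_to([300,-380,300],down(-0.9))
c={k:bot.read_camera(k) for k in("scene","top")}
for k in c:
    W=cloud(c[k]);P=W[(np.hypot(W[...,0]-T[0],W[...,1]-T[1])<60)&(W[...,2]>60)&(W[...,2]<110)]
    r=P[P[:,2]>86];v=np.linalg.svd(r[:,:2]-r[:,:2].mean(0))[2][0];rect=cv2.minAreaRect(r[:,:2].astype(np.float32))
    print(k,len(r),rect,"cap",(np.arctan2(ty[1],ty[0])-np.arctan2(v[1],v[0]))%np.pi,"disc z",np.median(P[P[:,2]<80][:,2]))
cv2.imwrite("pics/e.png",np.hstack([cv2.resize(c["scene"]["image"],(400,300)),cv2.resize(c["top"]["image"],(400,300))]))
print(bot.read_state()["clock"])
E
```

```text
scene 171 ((485.7564697265625, -135.71498107910156), (17.260475158691406, 58.962894439697266), 8.671631813049316) cap 1.1746152660105948 disc z 67.9193622760722
top 143 ((483.7576904296875, -136.18589782714844), (16.25128746032715, 59.114139556884766), 10.3075590133667) cap 1.1814942037876615 disc z 69.11174888048788
35.7083
```

View pics/e.png

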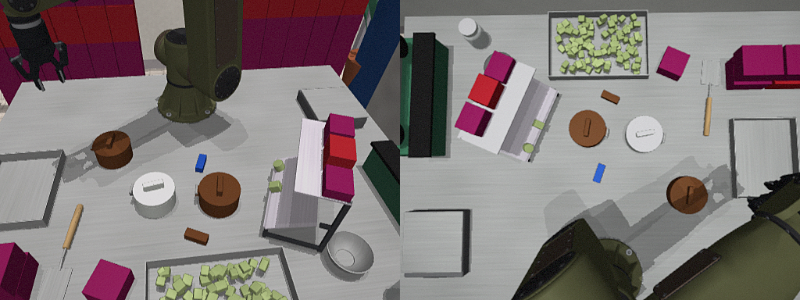

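The lid is shut and the cap is at about 1.18 ± 0.03 measured; the moment rose tenfold at the stop. The block and puck are still on the rack, so I'm handing in.

```bash
python3 -c "
from rig import bot
print(bot.finish_job())"
```

```text
the job is handed in; nothing more can be done
None
```

The job is handed in at about 36 s: the nougat bar lies flat in the white tin, the lid is shut, the cap is screwed to its stop, and the block and puck are still on the rack; the one missed first grasp (the fingertips sit about 38 mm behind the stated tip reach) left the bar unmoved.

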